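Oil the clamped bearing race with the one-shot pump

ROBOT

A 6-joint arm with a two-finger parallel gripper is mounted at the origin on the work surface. World frame = base frame: x ahead of the robot, y to its left, z up, the work surface at z = 0. Lengths are in m, angles in rad, forces in N, time in s.
With the tool pointing down it reaches from about 0.375 to 0.975 m from the base axis. Payload 3.8 kg.
Tool frame: the origin (TCP) lies midway between the tips of the shut fingers; the grasp point (between the pads) lies 19 mm behind it; z points along the fingers, y is the line along which they close (so a half turn about z gives the same grasp; the last joint's range is limited). The gripper opens to 88 mm and grips with 3 to 60 N. Pads are 18 mm wide; open, the fingers measure 123 mm over their backs; the gripper's body (75 mm by 187 mm) begins 45 mm behind the grasp point.
Start: joints at [1.161, 0.264, 1.604, -0, 1.274, -0.037], TCP at [0.246, 0.629, 0.239] pointing down, gripper open.
Joint ranges: [-2.63, 2.63], [-0.94, 2.18], [0.31, 2.57], [-1.31, 4.45], [0, 2.66], [-2.55, 2.55]. Speed limits (rad/s): [2.57, 2.57, 3.14, 3.14, 3.14, 3.14].

INTERFACE

Orientations are given as a 3x3 rotation matrix whose columns are the frame's x, y, z axes.
In Python, from station import sense, optics, close_job gives the robot as it stands.
- The arm moves only by the tool apply_moves, never from a script. Its argument "series" is a list of rows, each an object with "translation": the shift along the world's x, y, z in mm, a list of three; "turn": the turn about the world's z in degrees. In form: [{"translation": [x, y, z], "turn": turn}, ...]. A call has 1 to 10 rows; each row shifts and turns the commanded pose from where the row before left it; what a row does not reach is not made up. A row lasts 1/12 s, in which the tool goes at most 41.7 mm and 7.16 degrees, less where a joint would pass 70% of its speed; a pose out of reach is approached as far as the arm can. A call with a gripper value outside its range is refused whole. "fingers" is the opening, from -1 (shut) to 1 (fully open), so that 0 is half open, set as the call begins (left out, the last holds). The fingers move at their own pace and stop on an object; "squeeze" is the grip in N (left out, the last holds). Time passes only in rows, so rows that do not move let the fingers close. It gives the time, the measured TCP pose, the force, the opening and the grip force at its end, in the units of the state.
- sense(): the state, without advancing time (a new reading comes with each control period).
- optics.grab_frame(name): name is "side" or "top" or "wrist"; returns (picture, depth): 480x640x3 uint8, blue, green, red; 480x640 float32, m along the optical axis (not along the pixel's ray), 0 where there is no reading.
- optics.get_calibration(name): a dict with "fx", "fy", "cx", "cy" (pixels), "dist_coeffs" ([k1, k2, p1, p2, k3] as OpenCV has them; the pictures are not rectified), "R" (3x3) and "t" (3): a world point X has camera coordinates R X + t. Camera axes: x right, y down, z forward; pixel columns grow to the right and rows downward; lengths in m; the calibration is good to about 2 mm. A picture is of the moment at which its call begins: read the wrist's pose just before it. get_calibration takes no time and is no camera call; for the wrist camera it gives the pose at the moment of the call.
- close_job(): hands the job in; it is judged then, once.
The state is a dict: "time_s": time; "joints": joint angles; "qvel": joint speeds; "joint_torque": joint torques, N m; "tool_pos": TCP position; "tool_rot": TCP orientation; "force": force on the tool from outside, world axes, zero at the start; "torque": the same for the moment, N m; "finger_gap": finger opening in m; "grasp_force": force on a finger pad.
Only numpy, scipy, OpenCV 4.12 (cv2) and the standard library are available. Lean on these libraries where they do the work, as an engineer would, in place of code of your own. Each camera call takes 0.05 s, during which the arm holds its last target. There are 200 camera calls.

TASK

Oil the bearing race that is pinned under the toggle clamp: swing the pump's spout round until its nozzle stands over the steel of the race, not over its hole, and leave it there. Then draw the pump's raked knob out along its rod until you feel it come up against its stop, hold it on the stop for a good second so that the barrel fills, without hauling on it, and let go so that it snaps home by itself. Leave the other things on the bench where they are.

Things in the scene. Friction and masses are not known exactly. Their poses are not given: they have to be found in the camera images.
- pump: Grey one-shot oil pump bolted to the bench: tank 120 x 136 mm (x, y), cover top 135 mm high, foot 150 x 166 mm. Origin: centre of its underside; z up, -x its front, +y the side with the spout. On the cover a stubby barrel (54 mm wide at the root), raked 30 deg from vertical towards -x, carries the pull rod; behind it at x 26, y -40 a filler cap, 155 mm high.
- pull_rod: Black round pull knob, 29 mm in diameter, 34 mm long, on an 11 mm rod. Origin: middle of the knob; z points out along the rod, the way it is pulled: 30 deg from vertical, leaning to the pump's -x. It only slides along z; shown fully home at the start. Drawing it slowly takes 8 N at first, rising evenly to 14 N at 43 mm (return spring and weight); let go, it flies home in under 0.3 s.
- gland (a point): Centre of the end of the barrel (hexagon nut, 30 mm wide), where the rod comes out, 21 mm below the knob's middle at rest. Hidden inside, a dose collar ends the stroke somewhere between 17 and 43 mm; it cannot be seen. From there a rubber buffer adds about 4 N per mm: 1.5 N on it is being on the stop, more than 20 N is hauling.
- spout: Swivel spout: a copper pipe (11 mm) reaching level 180 mm from the swivel, 162 mm above the bench, with a brass drip valve at its end. Origin: on the swivel axis, 138 mm up, at x 0, y 88 mm of the pump; its -x points along the pipe to the valve, z up. It swings over 2.2 rad, from the pump's -x round to its +y and past, stiffly (0.12 N m), and stays where it is left.
- valve_knob (a point): Middle of the upright brass knob on top of the drip valve at the spout's end: a cylinder 20 mm in diameter, 34 mm high, 180 to 214 mm above the bench; the best place to take hold of the spout. Just below it is the valve body, 18 mm in diameter, and the pipe enters that on the swivel's side at 157 to 168 mm.
- nozzle_tip (a point): The open lower end of the spout's nozzle, straight below the valve knob, 85 mm above the bench.
- clamp_plate: Cast plate 120 x 190 mm bolted to the bench, with a wooden block that carries the race and a black toggle clamp (closed) that pins it. Origin: on the bench under the race's axis; the clamp and its lying black handle reach 240 mm out towards +y, at most 80 mm high.
- race_top (a point): Centre of the upper face of the pitted steel thrust race pinned by the clamp: a flat ring, 84 mm outside, 40 mm bore, 14 mm thick, with a groove of 31 mm radius; upper face 48 mm above the bench. The point is on the ring's axis.
- brass_cup: Bystander: brass lubricator cup, 42 mm wide, 64 mm high, standing. Origin: centre of its underside.
- puller: Bystander: orange steel two-leg bearing puller lying flat, 200 x 120 mm, 26 mm high. Origin: under the middle of its yoke.
- scraper: Bystander: scraper with a boxwood handle, 210 mm long, 27 mm high, lying along its x. Origin: underneath, at the ferrule.
- canister: Bystander: blue enamelled tin canister with lid, 85 mm wide, 114 mm high, standing. Origin: centre of its underside.
- wrench: Bystander: steel spanner, 200 mm long, lying flat. Origin: underneath.
- spare_race: Bystander: dark steel ring, 62 mm wide, 17 mm high, lying flat. Origin: centre of its underside.
- oilstone: Bystander: oilstone, 130 x 50 x 24 mm, lying flat. Origin: centre of its underside.

How it is judged:
By the outcome, as a careful person would: the job done as asked, in the order asked, and still so for the second after the job is handed in, with the robot touching nothing.
It also fails if it takes over 64 s, if anything falls off the work surface, if the arm or the gripper's body presses on something with over 40 N, if the wrist force passes 120 N, or if a joint passes its speed limit or range.

## Working session

There is one attempt and no reset: what is moved stays moved. The work goes in short steps, Python scripts to look and compute and a tool call to move; the robot and the scene stay as the last step left them, time stands still between calls to the robot, and variables do not carry over. Pictures are saved under pics/ and viewed, at most 10 in all, crops included, and the job is handed in when it is done.

Besides the shell and the picture viewer there is one more tool, called after "Request:" as name(argument=value, ...), one argument or row to a line, values as JSON. apply_moves: Moves the arm, as the interface text tells. Its arguments: {"type":"object","properties":{"series":{"type":"array","items":{"type":"object","properties":{"translation":{"type":"array","items":{"type":"number"}},"turn":{"type":"number"}}}},"fingers":{"type":"number"},"squeeze":{"type":"number"}},"required":["series"]}

```bash
mkdir -p pics; ls; python3 - <<'E'
from station import sense, optics
import cv2,numpy as np
s=sense();print(s)
for n in("top","side"):
    p,d=optics.grab_frame(n);cv2.imwrite(f"pics/{n}0.png",p);np.save(f"pics/{n}0.npy",d)
    print(n,optics.get_calibration(n))
E
```

```text
pics
{'time_s': 0.0, 'joints': array([ 1.16108110e+00,  2.64770275e-01,  1.60533352e+00, -1.21073879e-05,
        1.27370133e+00, -3.68995585e-02]), 'qvel': array([ 0.00133047, -0.00073576, -0.0007329 ,  0.00066497,  0.00032335,
       -0.00103821]), 'joint_torque': array([-2.68948806e-04, -5.02139461e+01, -3.56880319e+01,  7.26360711e-02,
        2.98023596e-02, -1.85155777e-04]), 'tool_pos': array([0.24558964, 0.62799164, 0.23739833]), 'tool_rot': array([[-9.31306729e-01,  3.64234841e-01, -8.70714088e-04],
       [ 3.64235875e-01,  9.31304510e-01, -2.03396408e-03],
       [ 7.00593747e-05, -2.21138974e-03, -9.99997552e-01]]), 'force': array([0.97575264, 0.29011373, 0.34117958]), 'torque': array([-0.06359374,  0.01427073,  0.00953344]), 'grasp_force': 0.0, 'finger_gap': 0.08823761213113915}
top {'fx': 443.52171367533947, 'fy': 443.52171367533947, 'cx': 322.48025314383517, 'cy': 250.3402320992303, 'dist_coeffs': array([-0.00423549,  0.        ,  0.        ,  0.        ,  0.        ]), 'R': array([[-0.01589311, -0.99978209, -0.01353421],
       [-0.99532693,  0.01710879, -0.09503473],
       [ 0.09524557,  0.01196057, -0.99538195]]), 't': array([0.08099024, 0.53216086, 1.06434331])}
side {'fx': 450.33717489409855, 'fy': 450.33717489409855, 'cx': 323.77068358611365, 'cy': 240.1785434877241, 'dist_coeffs': array([-0.00531098,  0.        ,  0.        ,  0.        ,  0.        ]), 'R': array([[ 0.97170687, -0.23614825, -0.00444638],
       [-0.16954505, -0.68429307, -0.70922315],
       [ 0.16443918,  0.68991086, -0.70497004]]), 't': array([-0.49321687,  0.22315495,  1.01949031])}
```

View pics/top0.png

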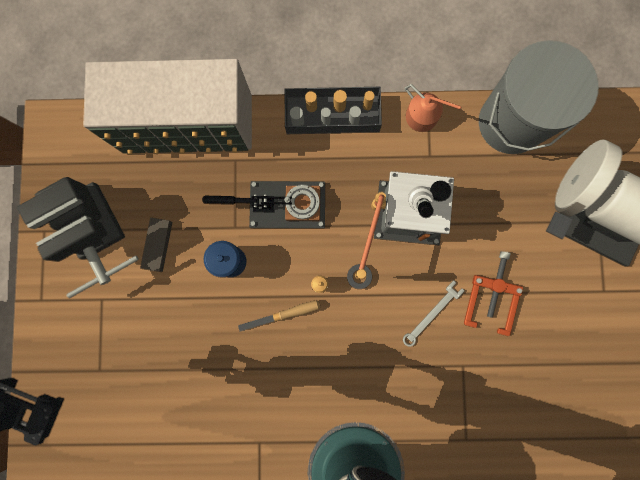

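View pics/side0.png

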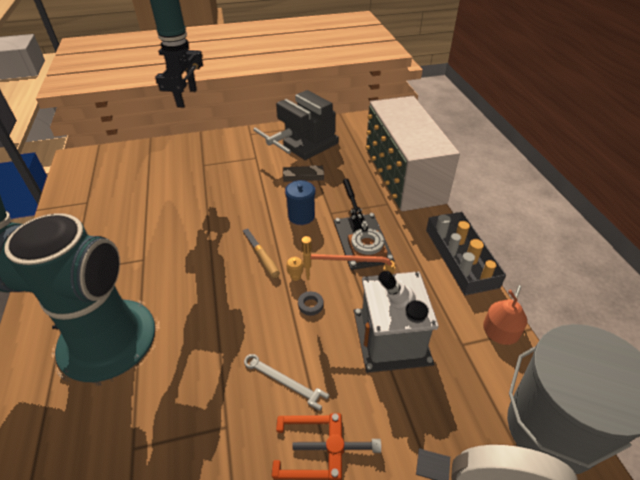

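```bash
python3 - <<'E'
import cv2
a=cv2.imread("pics/top0.png")[160:300,240:470];cv2.imwrite("pics/c1.png",cv2.resize(a,None,fx=3.4,fy=3.4,interpolation=cv2.INTER_CUBIC))
a=cv2.imread("pics/side0.png")[215:375,270:450];cv2.imwrite("pics/c2.png",cv2.resize(a,None,fx=3.6,fy=3.6,interpolation=cv2.INTER_CUBIC))
E
```

```text
(no output)
```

View pics/c1.png

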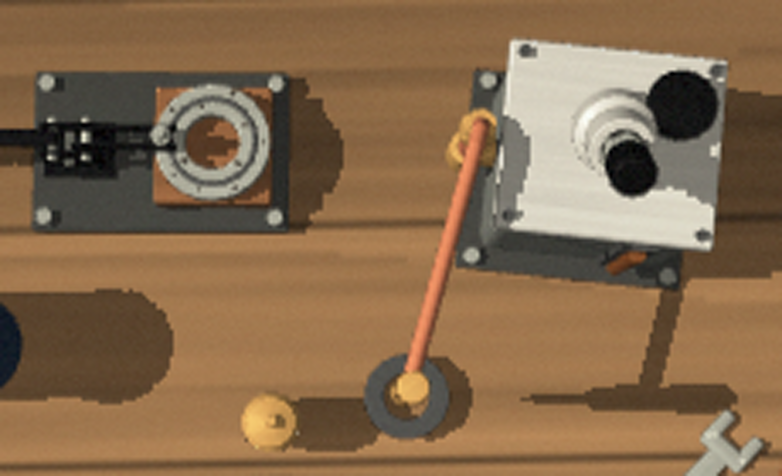

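View pics/c2.png

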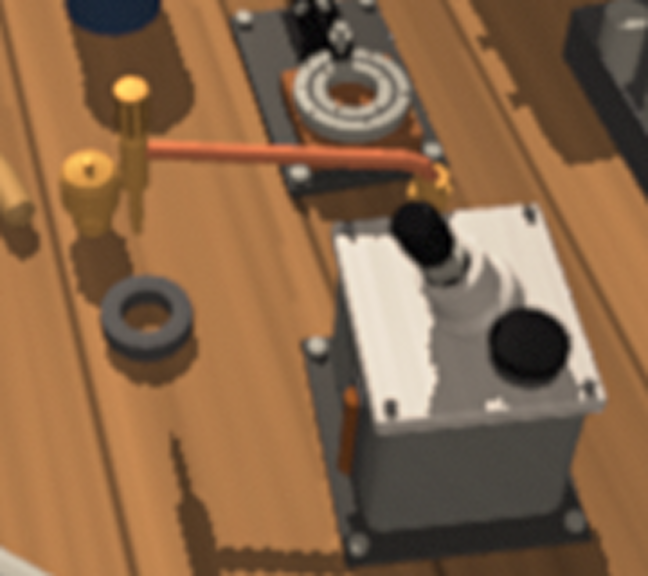

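```bash
cat > h.py <<'E'
import numpy as np,cv2
from station import optics
def ray(n,uv,c=None):
    c=c or optics.get_calibration(n)
    K=np.array([[c['fx'],0,c['cx']],[0,c['fy'],c['cy']],[0,0,1]])
    p=cv2.undistortPoints(np.array([[uv]],float),K,np.array(c['dist_coeffs']))[0,0]
    return -c['R'].T@c['t'], c['R'].T@np.r_[p,1]
def plane(n,uv,z,c=None):
    o,d=ray(n,uv,c); return o+d*(z-o[2])/d[2]
def tri(a,b):
    (o,d),(q,e)=a,b
    s=np.linalg.lstsq(np.c_[d,-e],q-o,rcond=None)[0]
    x,y=o+d*s[0],q+e*s[1]; return (x+y)/2,np.linalg.norm(x-y)
E
python3 - <<'E'
from h import *
np.set_printoptions(precision=4,suppress=True)
T=lambda u,v:(240+(u+.5)/3.4-.5,160+(v+.5)/3.4-.5)
S=lambda u,v:(270+(u+.5)/3.6-.5,215+(v+.5)/3.6-.5)
print("valve",plane("top",T(412,387),.214),plane("side",S(131,90),.214),tri(ray("top",T(412,387)),ray("side",S(131,90))))
print("race",plane("top",T(213,142),.048),plane("side",S(352,92),.048))
print("bend",plane("top",T(480,122),.165))
co=[plane("top",T(*p),.135) for p in((512,40),(727,62),(714,250),(497,232))]
co2=[plane("side",S(*p),.135) for p in((335,232),(535,207),(605,403),(380,430))]
print(np.array(co),np.mean(co,0),np.array(co2),np.mean(co2,0))
print("knob",tri(ray("top",T(631,168)),ray("side",S(424,233))))
print("cup",plane("top",T(269,422),.06), "spare",plane("top",T(407,396),.017))
print("canister", plane("top",(225,257),.114), "puller",plane("top",(497,285),.026))
E
```

```text
valve [ 0.4672 -0.0068  0.214 ] [ 0.4681 -0.01    0.214 ] (array([ 0.4679, -0.0071,  0.2111]), np.float64(0.001293890666796936))
race [0.6518 0.1192 0.048 ] [0.6526 0.1146 0.048 ]
bend [ 0.6371 -0.0577  0.165 ]
[[ 0.6984 -0.0841  0.135 ]
 [ 0.6808 -0.2249  0.135 ]
 [ 0.5563 -0.2109  0.135 ]
 [ 0.5706 -0.0704  0.135 ]] [ 0.6265 -0.1476  0.135 ] [[ 0.5751 -0.0781  0.135 ]
 [ 0.698  -0.0882  0.135 ]
 [ 0.6813 -0.229   0.135 ]
 [ 0.5576 -0.2162  0.135 ]] [ 0.628  -0.1529  0.135 ]
knob (array([ 0.5997, -0.1442,  0.2027]), np.float64(0.002129705982044113))
cup [0.4509 0.0818 0.06  ] spare [ 0.469  -0.0175  0.017 ]
canister [0.5137 0.2919 0.114 ] puller [ 0.4416 -0.3503  0.026 ]
```

Request:
apply_moves(
  series=[
    {"translation":[11,-32,2],"turn":0},
    {"translation":[11,-32,2],"turn":0},
    {"translation":[11,-32,2],"turn":0},
    {"translation":[11,-32,2],"turn":0},
    {"translation":[11,-32,2],"turn":0},
    {"translation":[11,-32,2],"turn":0},
    {"translation":[11,-32,2],"turn":0},
    {"translation":[11,-32,2],"turn":0},
    {"translation":[11,-32,2],"turn":0},
    {"translation":[11,-32,2],"turn":0},
  ],
  fingers=1,
  squeeze=40,
)

```text
time_s: 0.93
tool_pos: [0.3557, 0.3069, 0.2584]
tool_rot: [[-0.931, 0.364, -0.0], [0.364, 0.931, -0.0], [0.0, -0.001, -1.0]]
force: [-0.0, -0.5, -0.1]
finger_gap: 0.0881
grasp_force: 0.0
```

Request:
apply_moves(
  series=[
    {"translation":[11,-32,2],"turn":0},
    {"translation":[11,-32,2],"turn":0},
    {"translation":[11,-32,2],"turn":0},
    {"translation":[11,-32,2],"turn":0},
    {"translation":[11,-32,2],"turn":0},
    {"translation":[11,-32,2],"turn":0},
    {"translation":[11,-32,2],"turn":0},
    {"translation":[11,-32,2],"turn":0},
    {"translation":[11,-32,2],"turn":0},
    {"translation":[11,-32,0],"turn":0},
  ],
)

```text
time_s: 1.77
tool_pos: [0.466, -0.0131, 0.2769]
tool_rot: [[-0.931, 0.365, 0.0], [0.365, 0.931, 0.0], [-0.0, 0.0, -1.0]]
force: [-0.1, -0.1, 0.3]
finger_gap: 0.0881
grasp_force: 0.0
```

Request:
apply_moves(
  series=[
    {"translation":[0,0,0],"turn":0},
    {"translation":[0,0,0],"turn":0},
  ],
)

```text
time_s: 1.93
tool_pos: [0.4658, -0.0128, 0.2762]
tool_rot: [[-0.93, 0.368, -0.001], [0.368, 0.93, 0.0], [0.001, -0.0, -1.0]]
force: [-0.1, -0.2, -0.3]
finger_gap: 0.0878
grasp_force: 0.0
```

```bash
python3 - <<'E'
from h import *
from station import sense
s=sense();print(s['time_s'],s['tool_pos'],s['joints'],s['force'])
c=optics.get_calibration("wrist");p,d=optics.grab_frame("wrist");cv2.imwrite("pics/w1.png",p);np.save("pics/w1.npy",d)
import pickle;pickle.dump(c,open("pics/w1.pkl","wb"));print(c['R'],c['t'])
E
```

```text
1.9333 [ 0.46576323 -0.01276304  0.2762062 ] [-8.10230859e-02 -1.62416513e-01  1.98165407e+00  2.27708030e-04
  1.32356380e+00 -1.27524577e+00] [-0.0861103  -0.23223229 -0.34800662]
[[ 3.68391254e-01  9.29670802e-01 -2.90845989e-04]
 [ 8.90573999e-01 -3.52808953e-01  2.87060612e-01]
 [ 2.66769256e-01 -1.06009639e-01 -9.57912376e-01]] [-0.15913903 -0.46902327  0.30010449]
```

View pics/w1.png

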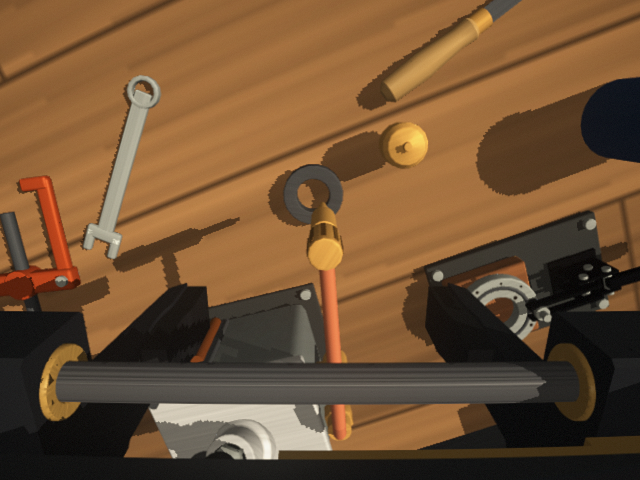

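```bash
python3 - <<'E'
from h import *
import pickle;c=pickle.load(open("pics/w1.pkl","rb"))
print(plane("wrist",(325,254),.214,c),plane("wrist",(503,306),.048,c),plane("wrist",(321,204),.085,c))
E
```

```text
[ 0.46621875 -0.00883358  0.214     ] [0.64369609 0.12386717 0.048     ] [ 0.46600818 -0.00986231  0.085     ]
```

Request:
apply_moves(
  series=[
    {"translation":[1,4,-20],"turn":0},
    {"translation":[0,0,-20],"turn":0},
    {"translation":[0,0,-20],"turn":0},
    {"translation":[0,0,-20],"turn":0},
    {"translation":[0,0,-16],"turn":0},
    {"translation":[0,0,0],"turn":0},
    {"translation":[0,0,0],"turn":0},
  ],
)

```text
time_s: 2.57
tool_pos: [0.4656, -0.006, 0.1798]
tool_rot: [[-0.932, 0.362, -0.003], [0.362, 0.932, 0.0], [0.003, -0.001, -1.0]]
force: [0.6, 0.7, 0.4]
finger_gap: 0.0882
grasp_force: 0.0
```

Request:
apply_moves(
  series=[
    {"translation":[0,0,0],"turn":0},
    {"translation":[0,0,0],"turn":0},
    {"translation":[0,0,0],"turn":0},
    {"translation":[0,0,0],"turn":0},
    {"translation":[0,0,0],"turn":0},
    {"translation":[0,0,0],"turn":0},
    {"translation":[0,0,0],"turn":0},
    {"translation":[0,0,0],"turn":0},
  ],
  fingers=-1,
  squeeze=25,
)

```text
time_s: 3.23
tool_pos: [0.4668, -0.0075, 0.1807]
tool_rot: [[-0.931, 0.364, 0.0], [0.364, 0.931, -0.0], [-0.0, -0.0, -1.0]]
force: [-0.3, 0.1, -0.1]
finger_gap: 0.0369
grasp_force: 0.0
```

Request:
apply_moves(
  series=[
    {"translation":[0,0,0],"turn":0},
    {"translation":[0,0,0],"turn":0},
    {"translation":[0,0,0],"turn":0},
    {"translation":[0,0,0],"turn":0},
    {"translation":[0,0,0],"turn":0},
    {"translation":[0,0,0],"turn":0},
  ],
)

```text
time_s: 3.73
tool_pos: [0.4667, -0.0074, 0.1806]
tool_rot: [[-0.931, 0.364, -0.0], [0.364, 0.931, -0.0], [0.0, -0.0, -1.0]]
force: [-1.2, -0.9, -0.0]
finger_gap: 0.019
grasp_force: 25.0
```

```bash
python3 - <<'E'
from station import sense
import numpy as np
s=sense();print(s['finger_gap'],s['grasp_force'],s['force'],s['tool_pos'])
C=np.array([.6367,-.0625]);p=s['tool_pos'][:2]-C
r=np.hypot(*p);a=np.degrees(np.arctan2(p[1],p[0]));print(r,a)
for n in (12,):
  d=(a-95)/n
  pts=[C+r*np.array([np.cos(np.radians(a-d*i)),np.sin(np.radians(a-d*i))]) for i in range(n+1)]
  print(d,np.round(np.diff(pts,axis=0)*1000,1).tolist())
E
```

```text
0.01902381987938903 24.999949308112264 [-1.16081409 -0.85882375 -0.03908226] [ 0.46673944 -0.00742605  0.18062211]
0.1786609418775076 162.0456244641716
5.587135372014299 [[6.2, 16.3], [7.7, 15.6], [9.2, 14.8], [10.6, 13.8], [11.9, 12.7], [13.1, 11.5], [14.1, 10.2], [15.1, 8.7], [15.8, 7.2], [16.5, 5.7], [16.9, 4.0], [17.3, 2.4]]
```

Request:
apply_moves(
  series=[
    {"translation":[6.2,16.3,0],"turn":-5.6},
    {"translation":[7.7,15.6,0],"turn":-5.6},
    {"translation":[9.2,14.8,0],"turn":-5.6},
    {"translation":[10.6,13.8,0],"turn":-5.6},
    {"translation":[11.9,12.7,0],"turn":-5.6},
    {"translation":[0,0,0],"turn":0},
    {"translation":[0,0,0],"turn":0},
  ],
)

```text
time_s: 4.32
tool_pos: [0.5122, 0.0671, 0.1806]
tool_rot: [[-0.653, 0.757, -0.002], [0.757, 0.653, 0.001], [0.002, -0.0, -1.0]]
force: [-2.6, 4.3, 2.3]
finger_gap: 0.0192
grasp_force: 25.0
```

Request:
apply_moves(
  series=[
    {"translation":[13,12,0],"turn":-5.6},
    {"translation":[14,10.5,0],"turn":-5.6},
    {"translation":[15,9,0],"turn":-5.6},
    {"translation":[15.8,7.2,0],"turn":-5.6},
    {"translation":[16.5,5.7,0],"turn":-5.6},
    {"translation":[16.9,4.0,0],"turn":-5.6},
    {"translation":[0,0,0],"turn":0},
    {"translation":[0,0,0],"turn":0},
  ],
)

```text
time_s: 4.98
tool_pos: [0.6042, 0.1158, 0.1807]
tool_rot: [[-0.124, 0.992, 0.0], [0.992, 0.124, 0.003], [0.003, 0.001, -1.0]]
force: [-1.0, 7.0, -0.5]
finger_gap: 0.0192
grasp_force: 25.0
```

```bash
python3 - <<'E'
from h import *
from station import sense
import pickle
s=sense();print(s['tool_pos'],s['force'])
ims=[]
for n,b,f in(("top",(150,260,270,400),4),("side",(200,300,290,420),4)):
    c=optics.get_calibration(n);p,d=optics.grab_frame(n);cv2.imwrite(f"pics/{n}1.png",p)
    ims.append(cv2.resize(p[b[0]:b[1],b[2]:b[3]],(520,440) if n=="top" else (520,400),interpolation=cv2.INTER_CUBIC))
c=optics.get_calibration("wrist");p,d=optics.grab_frame("wrist");cv2.imwrite("pics/w2.png",p);pickle.dump(c,open("pics/w2.pkl","wb"))
E
```

```text
[0.60417442 0.11583283 0.18069666] [-0.96330459  7.02586432 -0.5255029 ]
```

View pics/w2.png

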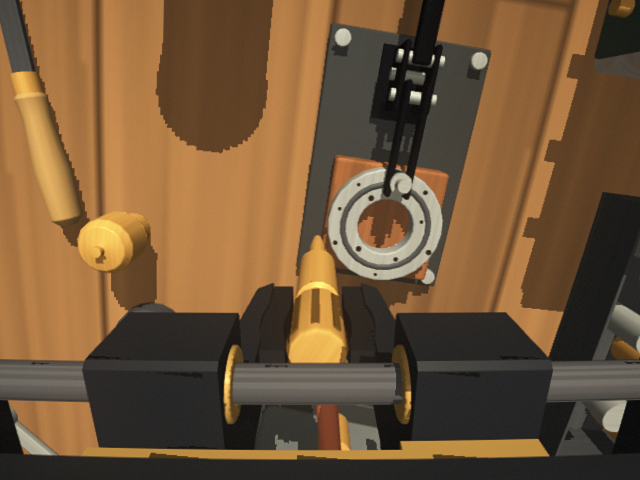

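```bash
python3 - <<'E'
from h import *
import pickle;c=pickle.load(open("pics/w2.pkl","rb"))
R=plane("wrist",(385.5,222.5),.048,c);N=plane("wrist",(318,237),.085,c)
print(R,N,(N-R)[:2],np.hypot(*(N-R)[:2]))
for uv in((328,223),(443,223),(388,280),(387,167)):print(plane("wrist",uv,.048,c))
print(plane("top",(302.6,201.8),.048))
E
```

```text
[0.65195241 0.12149201 0.048     ] [0.60362051 0.11586319 0.085     ] [-0.0483319  -0.00562882] 0.0486585655994655
[0.61095755 0.11603003 0.048     ]
[0.69333018 0.12626644 0.048     ]
[0.66150247 0.07767006 0.048     ]
[0.64623075 0.1607922  0.048     ]
[0.65086931 0.11843329 0.048     ]
```

Request:
apply_moves(
  series=[
    {"translation":[8.6,1.3,0],"turn":-2.8},
    {"translation":[8.6,0.7,0],"turn":-2.8},
    {"translation":[0,0,0],"turn":0},
    {"translation":[0,0,0],"turn":0},
    {"translation":[0,0,0],"turn":0},
  ],
)

```text
time_s: 5.55
tool_pos: [0.6208, 0.1183, 0.1807]
tool_rot: [[-0.026, 1.0, 0.001], [1.0, 0.026, 0.004], [0.004, 0.001, -1.0]]
force: [0.2, 10.8, -1.1]
finger_gap: 0.0192
grasp_force: 25.0
```

Request:
apply_moves(
  series=[
    {"translation":[0,0,0],"turn":0},
    {"translation":[0,0,0],"turn":0},
    {"translation":[0,0,0],"turn":0},
    {"translation":[0,0,0],"turn":0},
    {"translation":[0,0,0],"turn":0},
    {"translation":[0,0,0],"turn":0},
  ],
  fingers=0.3,
)

```text
time_s: 6.05
tool_pos: [0.6209, 0.1158, 0.1807]
tool_rot: [[-0.025, 1.0, 0.0], [1.0, 0.025, -0.0], [-0.0, 0.0, -1.0]]
force: [-0.7, 0.3, -0.1]
finger_gap: 0.0565
grasp_force: 0.0
```

Request:
apply_moves(
  series=[
    {"translation":[0,0,10],"turn":0},
    {"translation":[0,0,20],"turn":0},
    {"translation":[0,0,30],"turn":0},
    {"translation":[0,0,30],"turn":0},
    {"translation":[0,0,20],"turn":0},
    {"translation":[0,0,0],"turn":0},
  ],
)

```text
time_s: 6.55
tool_pos: [0.6238, 0.1166, 0.2982]
tool_rot: [[-0.025, 1.0, 0.011], [1.0, 0.025, 0.002], [0.001, 0.011, -1.0]]
force: [-0.3, 0.9, 0.4]
finger_gap: 0.0573
grasp_force: 0.0
```

```bash
python3 - <<'E'
from h import *
from station import sense
import pickle
s=sense();print(s['tool_pos'],s['force'],s['finger_gap'],s['time_s'])
c=optics.get_calibration("wrist");p,d=optics.grab_frame("wrist");cv2.imwrite("pics/w3.png",p);pickle.dump(c,open("pics/w3.pkl","wb"))
p,d=optics.grab_frame("side");cv2.imwrite("pics/side3.png",p)
E
```

```text
[0.62379375 0.1166007  0.29822768] [-0.27568642  0.88446391  0.35448314] 0.05726742221364643 6.55
```

View pics/w3.png

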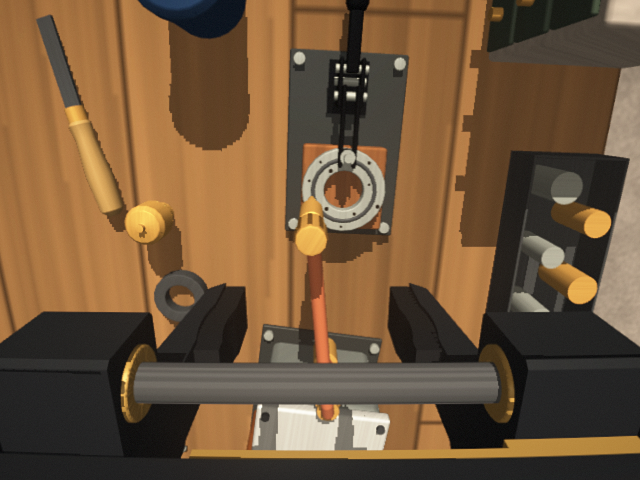

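Request:
apply_moves(
  series=[
    {"translation":[-2,-22,0],"turn":6.9},
    {"translation":[-2,-22,0],"turn":6.9},
    {"translation":[-2,-22,0],"turn":6.9},
    {"translation":[-2,-22,0],"turn":6.9},
    {"translation":[-2,-22,0],"turn":6.9},
    {"translation":[-2,-22,0],"turn":6.9},
    {"translation":[-2,-22,0],"turn":6.9},
    {"translation":[-2,-22,0],"turn":6.9},
    {"translation":[-2,-22,0],"turn":6.9},
    {"translation":[-2,-22,0],"turn":6.9},
  ],
  fingers=1,
)

```text
time_s: 7.48
tool_pos: [0.5994, -0.1046, 0.2882]
tool_rot: [[-0.944, 0.329, -0.004], [0.329, 0.944, 0.001], [0.004, -0.001, -1.0]]
force: [0.2, 0.7, -0.3]
finger_gap: 0.0881
grasp_force: 0.0
```

Request:
apply_moves(
  series=[
    {"translation":[-1,-20,0],"turn":6.7},
    {"translation":[-1,-20,0],"turn":6.6},
    {"translation":[0,0,0],"turn":0},
    {"translation":[0,0,0],"turn":0},
  ],
)

```text
time_s: 7.82
tool_pos: [0.5977, -0.1443, 0.2885]
tool_rot: [[-0.994, 0.113, -0.003], [0.113, 0.994, 0.001], [0.004, 0.001, -1.0]]
force: [0.4, 0.4, -0.0]
finger_gap: 0.0882
grasp_force: 0.0
```

```bash
python3 - <<'E'
from h import *
from station import sense
import pickle
c=pickle.load(open("pics/w3.pkl","rb"))
print("valve",plane("wrist",(311,241),.214,c),"noz",plane("wrist",(312,198),.085,c),"race",plane("wrist",(343.5,190),.048,c))
s=sense();print(s['tool_pos'],s['tool_rot'],s['force'],s['finger_gap'],s['time_s'])
c=optics.get_calibration("wrist");p,d=optics.grab_frame("wrist");cv2.imwrite("pics/w4.png",p);pickle.dump(c,open("pics/w4.pkl","wb"));np.save("pics/w4.npy",d)
E
```

```text
valve [0.62049696 0.11743702 0.214     ] noz [0.62101065 0.11756224 0.085     ] race [0.65241991 0.11888516 0.048     ]
[ 0.59773844 -0.14427578  0.28853969] [[-9.93580271e-01  1.13078395e-01 -3.39446511e-03]
 [ 1.13074499e-01  9.93585637e-01  1.31905370e-03]
 [ 3.52184825e-03  9.26758288e-04 -9.99993369e-01]] [ 0.37692877  0.35870611 -0.00788545] 0.08816244219484197 7.8167
```

View pics/w4.png

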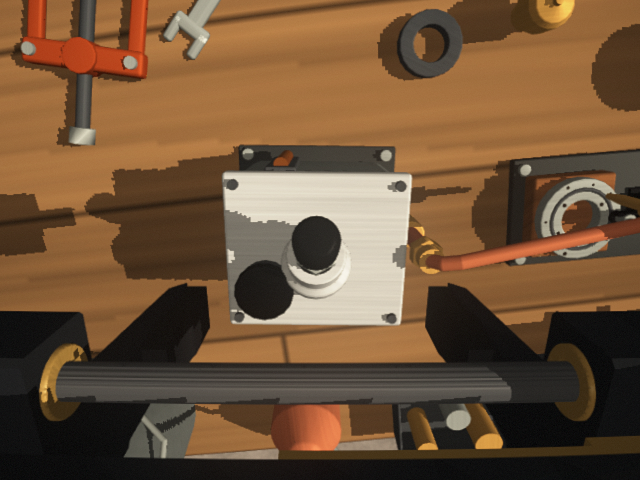

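```bash
python3 - <<'E'
from h import *
import pickle;c=pickle.load(open("pics/w4.pkl","rb"));d=np.load("pics/w4.npy")
co=np.array([plane("wrist",u,.135,c) for u in((223,173),(411,173),(405,324),(232,324))]);print(co,co.mean(0))
e=co[1]-co[0];f=co[2]-co[3];g=co[3]-co[0];h=co[2]-co[1]
print([np.degrees(np.arctan2(-v[0],v[1])) for v in(e,f)],[np.degrees(np.arctan2(v[1],v[0])) for v in(g,h)],[np.linalg.norm(v) for v in (e,f,g,h)])
for z in(.195,.203,.21):print(z,plane("wrist",(316.5,242),z,c))
# depth points on knob
for uv in((316,225),(316,235),(316,242),(316,250),(316,262),(300,242),(335,242)):
    o,r=ray("wrist",uv,c);print(uv,o+r*d[uv[1],uv[0]])
# width check: px width 51
o,r=ray("wrist",(316.5,242),c);print("depth at z=.205",(.205-o[2])/r[2],"width-implied depth",c['fx']*.029/51)
E
```

```text
[[ 0.55668827 -0.21057727  0.135     ]
 [ 0.5726751  -0.0710422   0.135     ]
 [ 0.69839754 -0.0819429   0.135     ]
 [ 0.68185712 -0.22587677  0.135     ]] [ 0.62740451 -0.14735978  0.135     ]
[np.float64(-6.536000306431578), np.float64(-6.5554925538094055)] [np.float64(-6.968743354959463), np.float64(-4.955410065761842)] [np.float64(0.140447913921168), np.float64(0.14488113670443176), np.float64(0.1261004226333592), np.float64(0.1261941298791644)]
0.195 [ 0.59941555 -0.14513792  0.195     ]
0.203 [ 0.59689215 -0.14484154  0.203     ]
0.21 [ 0.59468418 -0.1445822   0.21      ]
(316, 225) [ 0.58356926 -0.14359037  0.21301217]
(316, 235) [ 0.58852424 -0.14415494  0.21629944]
(316, 242) [ 0.59210441 -0.14456408  0.21807652]
(316, 250) [ 0.59575489 -0.1449784   0.221327  ]
(316, 262) [ 0.60271791 -0.14578027  0.22175257]
(300, 242) [ 0.59100214 -0.15354158  0.21830487]
(335, 242) [ 0.59322863 -0.1338846   0.21839227]
depth at z=.205 0.24082063503824852 width-implied depth 0.22820524626693384
```

Request:
apply_moves(
  series=[
    {"translation":[-1,0,-20],"turn":0},
    {"translation":[0,0,-20],"turn":0},
    {"translation":[0,0,-20],"turn":0},
    {"translation":[0,0,-20],"turn":0},
    {"translation":[0,0,-17],"turn":0},
    {"translation":[0,0,0],"turn":0},
    {"translation":[0,0,0],"turn":0},
  ],
)

```text
time_s: 8.45
tool_pos: [0.5968, -0.1423, 0.1921]
tool_rot: [[-0.994, 0.109, -0.004], [0.109, 0.994, 0.001], [0.004, 0.001, -1.0]]
force: [1.1, 0.4, -0.5]
finger_gap: 0.0883
grasp_force: 0.0
```

Request:
apply_moves(
  series=[
    {"translation":[0,0,0],"turn":0},
    {"translation":[0,0,0],"turn":0},
    {"translation":[0,0,0],"turn":0},
    {"translation":[0,0,0],"turn":0},
    {"translation":[0,0,0],"turn":0},
    {"translation":[0,0,0],"turn":0},
    {"translation":[0,0,0],"turn":0},
    {"translation":[0,0,0],"turn":0},
    {"translation":[0,0,0],"turn":0},
    {"translation":[0,0,0],"turn":0},
  ],
  fingers=-1,
  squeeze=55,
)

```text
time_s: 9.28
tool_pos: [0.5977, -0.1448, 0.1937]
tool_rot: [[-0.994, 0.109, -0.0], [0.109, 0.994, -0.002], [0.0, -0.002, -1.0]]
force: [-1.0, -3.8, -0.7]
finger_gap: 0.028
grasp_force: 55.0
```

Request:
apply_moves(
  series=[
    {"translation":[0,0,0],"turn":0},
    {"translation":[0,0,0],"turn":0},
    {"translation":[0,0,0],"turn":0},
  ],
)

```text
time_s: 9.53
tool_pos: [0.5977, -0.1449, 0.1937]
tool_rot: [[-0.994, 0.109, -0.0], [0.109, 0.994, -0.002], [-0.0, -0.002, -1.0]]
force: [-1.1, -5.1, 0.2]
finger_gap: 0.0279
grasp_force: 55.0
```

Request:
apply_moves(
  series=[
    {"translation":[-1,-1.1,1.73],"turn":0},
    {"translation":[-1,0.1,1.73],"turn":0},
    {"translation":[-1,0.1,1.73],"turn":0},
    {"translation":[-1,0.1,1.73],"turn":0},
    {"translation":[-1,0.1,1.73],"turn":0},
    {"translation":[0,0,0],"turn":0},
    {"translation":[0,0,0],"turn":0},
  ],
)

```text
time_s: 10.12
tool_pos: [0.5933, -0.1443, 0.2013]
tool_rot: [[-0.994, 0.109, 0.001], [0.109, 0.994, 0.0], [-0.001, 0.0, -1.0]]
force: [4.8, -3.2, -7.6]
finger_gap: 0.0278
grasp_force: 55.0
```

Request:
apply_moves(
  series=[
    {"translation":[-1,-0.3,1.73],"turn":0},
    {"translation":[-1,0.1,1.73],"turn":0},
    {"translation":[-0.5,0.06,0.87],"turn":0},
    {"translation":[-0.5,0.06,0.87],"turn":0},
    {"translation":[0,0,0],"turn":0},
  ],
)

```text
time_s: 10.53
tool_pos: [0.5904, -0.144, 0.2063]
tool_rot: [[-0.994, 0.109, 0.001], [0.109, 0.994, 0.001], [-0.001, 0.001, -1.0]]
force: [5.3, -2.4, -7.9]
finger_gap: 0.0281
grasp_force: 55.0
```

Request:
apply_moves(
  series=[
    {"translation":[-0.5,0.06,0.87],"turn":0},
    {"translation":[-0.5,0.06,0.87],"turn":0},
    {"translation":[0,0,0],"turn":0},
    {"translation":[0,0,0],"turn":0},
  ],
)

```text
time_s: 10.87
tool_pos: [0.5895, -0.1439, 0.2079]
tool_rot: [[-0.994, 0.109, 0.001], [0.109, 0.994, 0.001], [-0.001, 0.001, -1.0]]
force: [5.3, -1.9, -8.9]
finger_gap: 0.0277
grasp_force: 55.0
```

Request:
apply_moves(
  series=[
    {"translation":[-0.5,0.06,0.87],"turn":0},
    {"translation":[-0.5,0.06,0.87],"turn":0},
    {"translation":[0,0,0],"turn":0},
    {"translation":[0,0,0],"turn":0},
  ],
)

```text
time_s: 11.2
tool_pos: [0.5885, -0.1438, 0.2096]
tool_rot: [[-0.994, 0.109, 0.001], [0.109, 0.994, 0.001], [-0.001, 0.001, -1.0]]
force: [5.7, -2.7, -8.3]
finger_gap: 0.0277
grasp_force: 55.0
```

Request:
apply_moves(
  series=[
    {"translation":[-0.5,0.06,0.87],"turn":0},
    {"translation":[-0.5,0.06,0.87],"turn":0},
    {"translation":[0,0,0],"turn":0},
    {"translation":[0,0,0],"turn":0},
  ],
)

```text
time_s: 11.53
tool_pos: [0.5875, -0.1436, 0.2113]
tool_rot: [[-0.994, 0.109, 0.001], [0.109, 0.994, 0.001], [-0.001, 0.001, -1.0]]
force: [6.3, -1.9, -9.5]
finger_gap: 0.0277
grasp_force: 55.0
```

Request:
apply_moves(
  series=[
    {"translation":[-0.5,0.06,0.87],"turn":0},
    {"translation":[-0.5,0.06,0.87],"turn":0},
    {"translation":[0,0,0],"turn":0},
    {"translation":[0,0,0],"turn":0},
  ],
)

```text
time_s: 11.87
tool_pos: [0.5866, -0.1435, 0.213]
tool_rot: [[-0.994, 0.109, 0.001], [0.109, 0.994, 0.001], [-0.001, 0.001, -1.0]]
force: [6.8, -2.4, -8.6]
finger_gap: 0.028
grasp_force: 55.0
```

Request:
apply_moves(
  series=[
    {"translation":[-0.5,0.06,0.87],"turn":0},
    {"translation":[-0.5,0.06,0.87],"turn":0},
    {"translation":[0,0,0],"turn":0},
    {"translation":[0,0,0],"turn":0},
  ],
)

```text
time_s: 12.2
tool_pos: [0.5856, -0.1434, 0.2147]
tool_rot: [[-0.994, 0.109, 0.001], [0.109, 0.994, 0.001], [-0.001, 0.001, -1.0]]
force: [6.3, -2.4, -9.1]
finger_gap: 0.0279
grasp_force: 55.0
```

Request:
apply_moves(
  series=[
    {"translation":[-0.5,0.06,0.87],"turn":0},
    {"translation":[-0.5,0.06,0.87],"turn":0},
    {"translation":[0,0,0],"turn":0},
    {"translation":[0,0,0],"turn":0},
  ],
)

```text
time_s: 12.53
tool_pos: [0.5846, -0.1433, 0.2164]
tool_rot: [[-0.994, 0.109, 0.001], [0.109, 0.994, 0.001], [-0.001, 0.001, -1.0]]
force: [6.6, -2.7, -9.6]
finger_gap: 0.0275
grasp_force: 55.0
```

Request:
apply_moves(
  series=[
    {"translation":[-0.5,0.06,0.87],"turn":0},
    {"translation":[-0.5,0.06,0.87],"turn":0},
    {"translation":[0,0,0],"turn":0},
    {"translation":[0,0,0],"turn":0},
  ],
)

```text
time_s: 12.87
tool_pos: [0.5837, -0.1431, 0.2181]
tool_rot: [[-0.994, 0.109, 0.001], [0.109, 0.994, 0.001], [-0.001, 0.001, -1.0]]
force: [6.5, -1.3, -9.1]
finger_gap: 0.0281
grasp_force: 55.0
```

Request:
apply_moves(
  series=[
    {"translation":[-0.5,0.06,0.87],"turn":0},
    {"translation":[-0.5,0.06,0.87],"turn":0},
    {"translation":[0,0,0],"turn":0},
    {"translation":[0,0,0],"turn":0},
  ],
)

```text
time_s: 13.2
tool_pos: [0.5827, -0.143, 0.2198]
tool_rot: [[-0.994, 0.109, 0.001], [0.109, 0.994, 0.001], [-0.001, 0.001, -1.0]]
force: [6.6, -2.0, -10.0]
finger_gap: 0.0276
grasp_force: 55.0
```

Request:
apply_moves(
  series=[
    {"translation":[-0.5,0.06,0.87],"turn":0},
    {"translation":[-0.5,0.06,0.87],"turn":0},
    {"translation":[0,0,0],"turn":0},
    {"translation":[0,0,0],"turn":0},
  ],
)

```text
time_s: 13.53
tool_pos: [0.5817, -0.1429, 0.2215]
tool_rot: [[-0.994, 0.109, 0.001], [0.109, 0.994, 0.001], [-0.001, 0.001, -1.0]]
force: [8.0, -2.1, -10.6]
finger_gap: 0.028
grasp_force: 55.0
```

Request:
apply_moves(
  series=[
    {"translation":[-0.5,0.06,0.87],"turn":0},
    {"translation":[-0.5,0.06,0.87],"turn":0},
    {"translation":[0,0,0],"turn":0},
    {"translation":[0,0,0],"turn":0},
  ],
)

```text
time_s: 13.87
tool_pos: [0.5807, -0.1428, 0.2232]
tool_rot: [[-0.994, 0.109, 0.001], [0.109, 0.994, 0.001], [-0.001, 0.001, -1.0]]
force: [7.0, -2.2, -9.6]
finger_gap: 0.0275
grasp_force: 55.0
```

Request:
apply_moves(
  series=[
    {"translation":[-0.5,0.06,0.87],"turn":0},
    {"translation":[-0.5,0.06,0.87],"turn":0},
    {"translation":[0,0,0],"turn":0},
    {"translation":[0,0,0],"turn":0},
  ],
)

```text
time_s: 14.2
tool_pos: [0.5799, -0.1427, 0.2246]
tool_rot: [[-0.994, 0.109, 0.002], [0.109, 0.994, 0.001], [-0.002, 0.001, -1.0]]
force: [9.1, -2.0, -11.8]
finger_gap: 0.0278
grasp_force: 55.0
```

Request:
apply_moves(
  series=[
    {"translation":[-0.5,0.06,0.87],"turn":0},
    {"translation":[-0.5,0.06,0.87],"turn":0},
    {"translation":[0,0,0],"turn":0},
    {"translation":[0,0,0],"turn":0},
  ],
)

```text
time_s: 14.53
tool_pos: [0.5793, -0.1426, 0.2256]
tool_rot: [[-0.994, 0.109, 0.002], [0.109, 0.994, 0.001], [-0.002, 0.001, -1.0]]
force: [11.5, -2.6, -15.7]
finger_gap: 0.0281
grasp_force: 55.0
```

Request:
apply_moves(
  series=[
    {"translation":[-0.25,0,0.43],"turn":0},
    {"translation":[0,0,0],"turn":0},
    {"translation":[0,0,0],"turn":0},
    {"translation":[0,0,0],"turn":0},
    {"translation":[0,0,0],"turn":0},
    {"translation":[0,0,0],"turn":0},
    {"translation":[0,0,0],"turn":0},
    {"translation":[0,0,0],"turn":0},
    {"translation":[0,0,0],"turn":0},
    {"translation":[0,0,0],"turn":0},
  ],
)

```text
time_s: 15.37
tool_pos: [0.5792, -0.1426, 0.2259]
tool_rot: [[-0.994, 0.109, 0.002], [0.109, 0.994, 0.001], [-0.002, 0.001, -1.0]]
force: [11.9, -2.7, -16.7]
finger_gap: 0.0279
grasp_force: 55.0
```

Request:
apply_moves(
  series=[
    {"translation":[0,0,0],"turn":0},
    {"translation":[0,0,0],"turn":0},
    {"translation":[0,0,0],"turn":0},
    {"translation":[0,0,0],"turn":0},
    {"translation":[0,0,0],"turn":0},
    {"translation":[0,0,0],"turn":0},
    {"translation":[0,0,0],"turn":0},
    {"translation":[0,0,0],"turn":0},
  ],
)

```text
time_s: 16.03
tool_pos: [0.5792, -0.1426, 0.2259]
tool_rot: [[-0.994, 0.109, 0.002], [0.109, 0.994, 0.001], [-0.002, 0.001, -1.0]]
force: [11.6, -3.3, -16.0]
finger_gap: 0.0279
grasp_force: 55.0
```

Held for about 1.5 s at some 7 N on the buffer. Letting go.

Request:
apply_moves(
  series=[
    {"translation":[0,0,0],"turn":0},
    {"translation":[0,0,0],"turn":0},
    {"translation":[0,0,0],"turn":0},
    {"translation":[0,0,0],"turn":0},
    {"translation":[0,0,0],"turn":0},
    {"translation":[0,0,0],"turn":0},
    {"translation":[0,0,0],"turn":0},
    {"translation":[0,0,0],"turn":0},
  ],
  fingers=1,
)

```text
time_s: 16.7
tool_pos: [0.5776, -0.1431, 0.2291]
tool_rot: [[-0.994, 0.109, 0.0], [0.109, 0.994, -0.0], [-0.0, -0.0, -1.0]]
force: [-0.6, 0.3, -0.3]
finger_gap: 0.0791
grasp_force: 0.0
```

Request:
apply_moves(
  series=[
    {"translation":[0,0,20],"turn":0},
    {"translation":[0,0,30],"turn":0},
    {"translation":[-10,0,30],"turn":0},
    {"translation":[-30,0,0],"turn":0},
    {"translation":[-30,0,0],"turn":0},
    {"translation":[-30,0,0],"turn":0},
    {"translation":[-20,0,0],"turn":0},
    {"translation":[0,0,0],"turn":0},
    {"translation":[0,0,0],"turn":0},
  ],
)

```text
time_s: 17.45
tool_pos: [0.4574, -0.1432, 0.3094]
tool_rot: [[-0.994, 0.11, 0.002], [0.11, 0.994, -0.0], [-0.002, -0.0, -1.0]]
force: [0.3, -0.6, -0.5]
finger_gap: 0.0882
grasp_force: 0.0
```

```bash
python3 - <<'E'
from h import *
from station import sense
s=sense();print(s['tool_pos'],s['force'],s['time_s'],s['finger_gap'])
p,d=optics.grab_frame("side")
q,d=optics.grab_frame("top")
a=cv2.resize(p[200:375,270:450],(400,389));b=cv2.resize(q[160:300,240:470],(400,243))
b=cv2.copyMakeBorder(b,0,146,0,0,cv2.BORDER_CONSTANT);cv2.imwrite("pics/end.png",np.hstack([a,b]))
E
```

```text
[ 0.45739345 -0.14321619  0.30943227] [ 0.31305626 -0.61209757 -0.46171875] 17.45 0.08820236262455543
```

View pics/end.png

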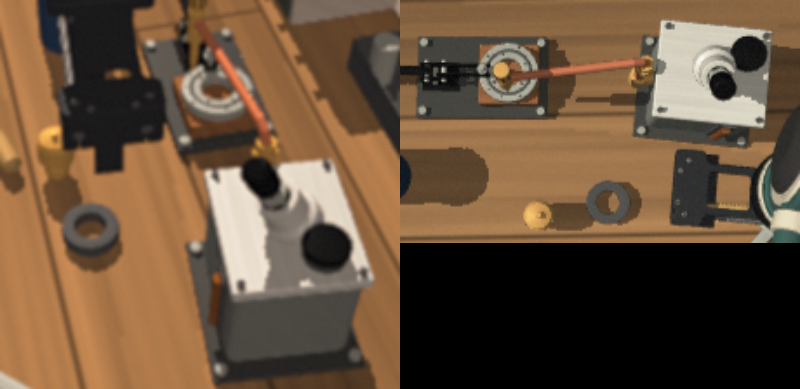

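```bash
python3 - <<'E'
from h import *
p,d=optics.grab_frame("top")
cv2.imwrite("pics/top9.png",p)
b=cv2.inRange(cv2.cvtColor(p,cv2.COLOR_BGR2HSV),(14,110,150),(30,255,255))[185:220,285:320]
n,l,s,c=cv2.connectedComponentsWithStats(b);i=1+s[1:,4].argmax();print(s[i],c[i]+[285,185])
for z in(.2,.214):print(plane("top",c[i]+[285,185],z))
E
```

```text
[ 9 11  9  9 65] [297.8        199.89230769]
[0.62346296 0.11993721 0.2       ]
[0.62048385 0.11900296 0.214     ]
```

```bash
python3 -c "
from station import close_job;print(close_job())"
```

```text
the job is handed in; nothing more can be done
None
```

The job is handed in. The nozzle stands over the race's steel, about 31 mm from its axis. The knob was drawn to its stop at about 36 mm, held there for 1.5 s with about 7 N on the buffer, then released, and the last picture shows it home.

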